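# Dial open the evidence lockbox and draw its bolt

### The job

Unlock the grey evidence lockbox. First take the squat amber jar off its lid and stand it upright in the steel tray; then, reading the ring of twelve marks like a clock face with the long mark as 12, use the crank peg to dial 9-6-11: clockwise at least one full turn and stop with the peg at 9, counter-clockwise past 9 once and on to stop at 6, then clockwise straight to 11, pausing briefly at each number. Finally roll the ribbed thumbwheel in the lid towards the box's front (the long side nearest the robot) until the bolt is fully drawn, and leave everything else where it stands.

Things in the scene. Friction and masses are not known exactly. Their poses are not given: they have to be found in the camera images.
- lockbox: Fixed grey steel lockbox, 220 (its x) x 320 (its y) x 90 mm high; origin under its centre. Its x points to its back (away from the robot at yaw 0), y to its left, z up; yaw within 0.4 rad. On the flat lid: dial at own (0, 75) mm, thumbwheel at own (0, -80), a white dish near the back right corner, the jar at the front right. The bolt leaves the right (-y) end through a keeper 20 mm deep.
- dial_center (a point): Point on the upright dial axis, 122 mm above the table, level with point peg. Axes as the lockbox: +x is 12 o'clock (long mark, at the box's back), -y (right) is 3, -x is 6, +y is 9. The ring of 12 black marks on the lid does not turn: a number means where the peg stands on this clock face. Each number must be right within 14 degrees; if one is overrun, begin again with two clockwise turns or more.
- peg (a point): Centre of the dial's black crank peg: upright round sleeve, 18 mm diameter, 104 to 140 mm above the table, that spins freely on its pin, so it can be held and carried round a 34 mm circle about dial_center without turning the gripper. Dial disc: 96 mm diameter, top at 102 mm. Up to 3 N at the peg; stays where left; no end stop. A three-wheel lock: 349 degrees of turning pick up the next wheel.
- gate1 (a point): Hidden in the box (no need to see it): gate of the first lock wheel, 31 mm from the dial axis, at the height of fence. It lies at the fence once the first number is set.
- gate2 (a point): Hidden: gate of the second lock wheel; at the fence once the second number is set.
- gate3 (a point): Hidden: gate of the dial itself; at the fence when the peg stands at 11.
- fence (a point): Hidden, fixed in the box: the place 31 mm from the dial axis on its 3 o'clock side where all three gates must stand (each within 8 mm) to let the bolt move.
- wheel_top (a point): Top of the black thumbwheel, 104 mm above the table, 14 mm above the lid. It is 10 mm thick (box y), 80 mm in diameter over 8 round ribs (6 mm deep), axle along box y 26 mm below the lid top; shows over 60 mm along box x. A fingertip set down behind it (+x side), 5 mm lower than this point, and drawn straight to the front (-x) pushes a rib along: 0.3 to 1 rad a stroke.
- thumbwheel (a joint): Thumbwheel angle, 0 at the start (locked), grows as its top rolls towards the box's front (-x), end stop at 1.3 rad. Stays where it is left; about 1 N at the rim. It gives only about 0.2 rad while the lock is not dialed open.
- bolt (a joint): Bolt travel (m), geared to the thumbwheel: 0 = thrown, 0.018 = fully drawn (wheel at 1.3 rad).
- bolt_end (a point): Centre of the bolt's right end face (bolt 12 x 12 mm, 60 mm above the table), which moves to +y of the box as it is drawn.
- jar_center (a point): Centre (half-way up) of the squat amber glass jar with white cap, 44 mm in diameter, 60 mm tall, about 0.12 kg, standing on the lid of the lockbox at the start, in front of the thumbwheel.
- jar: The same jar; origin at the centre of its underside.
- tray: Fixed open steel tray, 200 (its x) x 130 (its y) mm, walls 14 mm high and 4 mm thick, floor 4 to 5 mm above the table. Origin at the centre of its underside. It stands to the left or to the right of the lockbox. A tall dropper bottle stands in its end nearer the robot, 60 mm from the centre.
- tray_free (a point): On the tray's floor, in the middle of its free far half, 40 mm from the tray's centre along its x: room for the jar.
- dropper_a: Bystander: amber dropper bottle, 34 mm in diameter, 100 mm tall, in the tray. Origin under its base.
- dropper_b: Bystander: amber dropper bottle, 34 mm in diameter, 115 mm tall, behind the lockbox on the left. Origin under its base.
- dish: Bystander: round white dish, 36 mm in diameter, 12 mm high, on the lid near its back right corner. Origin under its base.
- spot_plate: Bystander: white ceramic spot plate, 130 x 95 x 12 mm, on the table on the side opposite to the tray. Origin under its centre.
- tube_rack: Bystander: white wire test-tube rack, 90 x 190 x 70 mm with tubes to 91 mm, at the back right. Origin under its centre.
- parcel: Bystander: yellow wrapped parcel on edge, 55 x 180 x 120 mm, at the back left. Origin under its centre.
- spatula: Bystander: steel spatula, 180 mm long, lying on the table at the front right of the lockbox.
- marker: Bystander: black marker, 14 mm thick, 130 mm long, lying at the front left of the lockbox.
Mind the look-alikes: they are no part of the job. Leave any blue or turquoise look-alike of the jar alone.

How it is judged:
On the way, in this order (a step that is already met when the one before it is completed fails the run):
1. the jar stands in the tray, let go (x of jar_center in the frame of tray between -0.085 and 0.085 m and y of jar_center in the frame of tray between -0.05 and 0.05 m and z of jar_center in the frame of tray below 0.042 m and angle between jar_center's own z axis and vertical below 0.15 rad and contact force between the fingers and jar below 0.1 N), for 0.2 s.
2. first number (9) set: the first wheel's gate is at the fence (distance between gate1 and fence below 0.008 m), for 0.1 s.
3. second number (6) set, the first kept (distance between each of gate1, gate2 and fence below 0.008 m), for 0.1 s.
4. third number (11) set, the others kept (all of step 3 and distance between gate3 and fence below 0.008 m), for 0.1 s.
5. the bolt is drawn (value of joint bolt above 0.0155 m), for 0.1 s.
At the end, for the whole second after the job is handed in: The bolt is drawn by at least 15.5 of its 18 mm, the dial still stands at 11 (within 14 degrees), and the jar stands upright (within 0.15 rad) and at rest in the tray, let go (all of step 1 and value of joint bolt above 0.0155 m and distance between gate3 and fence below 0.008 m and linear speed of jar below 0.02 m/s); the robot touches nothing.
It fails at once if a bystander is shifted by more than 25 mm or toppled (distance of any of dropper_a, dropper_b, dish, spot_plate, tube_rack, parcel, spatula, marker from where it was at the start of the episode above 0.025 m or angle between any of dropper_a, dropper_b, parcel, tube_rack's own z axis and vertical above 0.5 rad).
It fails at once if the jar is tipped over (angle between jar_center's own z axis and vertical above 0.7 rad).
It also fails if it takes over 72 s, if anything falls off the work surface, if the arm or the gripper's body presses on something with over 40 N, if the wrist force passes 120 N, or if a joint passes its speed limit or range.

### The arm

A 6-joint arm with a two-finger parallel gripper is mounted at the origin on the work surface. World frame = base frame: x ahead of the robot, y to its left, z up, the work surface at z = 0. Lengths are in m, angles in rad, forces in N, time in s.
With the tool pointing down it reaches from about 0.35 to 0.975 m from the base axis. Payload 4.9 kg.
Tool frame: the origin (TCP) lies on the centre line of the jaws, within the pads' length; the fingertips stand 14 mm ahead of it and the grasp point (between the pads) lies 5 mm behind it (manip.nose_length is the distance from the TCP to the fingertips, in m); z points along the fingers, y is the line along which they close (so a half turn about z gives the same grasp; the last joint's range is limited). The gripper opens to 85 mm and grips with 20 to 120 N. Pads are 22 mm wide; open, the fingers measure 114 mm over their backs; the gripper's body (76 mm by 85 mm) begins 54 mm behind the grasp point. The pads swing forward as they close: fully open they stand 13 mm farther back than shut.
Start: joints at [1.157, 0.053, 1.613, -0, 1.476, -0.119], TCP at [0.182, 0.598, 0.245] pointing down, gripper open.
Joint ranges: [-3.01, 3.01], [-1.01, 2.22], [0.06, 2.58], [-1.02, 4.17], [0.09, 2.62], [-3.14, 3.14]. Speed limits (rad/s): [2.57, 2.57, 3.14, 3.14, 3.14, 3.14].

### API

Orientations are given as a unit quaternion [w, x, y, z].
In Python, from plant import manip, imaging gives the robot as it stands.
- The arm moves only by the tool play_rows, never from a script. Its argument "commands" is a list of rows, each a list of 6 numbers: the shift along the tool's x, y, z in mm, then the turn, a rotation vector about the tool's x, y, z in degrees. A call has 1 to 5 rows; each row shifts and turns the commanded pose from where the row before left it, along the tool's axes as they then stand; what a row does not reach is not made up. A row lasts 1/12 s, in which the tool goes at most 41.7 mm and 7.16 degrees, less where a joint would pass 70% of its speed; a pose out of reach is approached as far as the arm can. A call is refused whole if a number of a shift passes 41.7 or a number of a turn 7.16, either way. A call with a gripper value outside its range is refused whole. "hand" is the finger opening in mm, from 0 to 85.4, set as the call begins (left out, the last holds). The fingers move at their own pace and stop on an object; the grip force is fixed at half the most. Time passes only in rows, so rows that do not move let the fingers close. It gives the time, the measured TCP pose, the force, the opening and the grip force at its end, in the units of the state.
- manip.state(): the state, without advancing time (a new reading comes with each control period).
- imaging.grab_frame(name): name is "scene" or "top" or "wrist"; returns a dict with "image" (400x640x3 uint8, red, green, blue), "fx", "fy", "cx", "cy" (pixels), "k1" (the pictures are not rectified: a ray, as slopes to the right and down, at radius r is drawn at 1 + k1 r^2 times it, then the intrinsics apply), "R" (3x3) and "t" (3): a world point X has camera coordinates R X + t; the wrist camera has in their place "mount" (4x4, takes a point from camera to tool coordinates, whose origin is the TCP and whose axes are the flange's). Camera axes: x right, y down, z forward; pixel columns grow to the right and rows downward; lengths in m; the calibration is good to about 2 mm. A picture is of the moment at which its call begins: read the wrist's pose just before it. There is no depth.
- manip.job_done(): hands the job in; it is judged then, once.
The state is a dict: "time": time; "joint_pos": joint angles; "joint_vel": joint speeds; "joint_efforts": joint torques, N m; "tool_pos": TCP position; "tool_rot": TCP orientation; "contact_force": force on the tool from outside, world axes, zero at the start; "ft_torque": the same for the moment, N m; "gripper_width": opening from 0.0 (shut) to 1.0 (fully open); "grasp_force": force on a finger pad.
Only numpy, scipy, OpenCV 4.12 (cv2) and the standard library are available. Lean on these libraries where they do the work, as an engineer would, in place of code of your own. Each camera call takes 0.05 s, during which the arm holds its last target. There are 200 camera calls.

## Working session

There is one attempt and no reset: what is moved stays moved. The work goes in short steps, Python scripts to look and compute and a tool call to move; the robot and the scene stay as the last step left them, time stands still between calls to the robot, and variables do not carry over. Pictures are saved under pics/ and viewed, at most 10 in all, crops included, and the job is handed in when it is done.

Besides the shell and the picture viewer there is one more tool, called after "Request:" by a JSON object that holds its "api" and its "payload", one argument or row to a line. play_rows: Moves the arm, as the interface text tells. Its arguments: {"type":"object","properties":{"commands":{"type":"array","items":{"type":"array","items":{"type":"number"}}},"hand":{"type":"number"}},"required":["commands"]}

```bash
mkdir -p pics; ls
python3 - <<'E'
from plant import manip, imaging
import cv2, pickle
print(manip.state(), manip.nose_length)
for n in ("scene","top"):
    f=imaging.grab_frame(n); pickle.dump(f,open(n+'.pkl','wb'))
    cv2.imwrite(f'pics/{n}0.png',f['image'][:,:,::-1]); print(n,{k:v for k,v in f.items() if k!='image'})
E
```

```text
pics
{'time': 0.0, 'joint_pos': array([ 1.15697667e+00,  5.33660668e-02,  1.61430452e+00, -3.71698795e-05,
        1.47599068e+00, -1.19000536e-01]), 'joint_vel': array([-5.77027757e-04, -1.24533712e-03, -7.56440201e-04, -1.59062382e-03,
        4.03009402e-05,  1.01841630e-03]), 'joint_efforts': array([-6.35171250e-05, -3.93685949e+01, -3.70175779e+01, -3.72982925e-06,
        6.91266774e-03,  1.29216360e-05]), 'tool_pos': array([0.18137166, 0.5974804 , 0.24405099]), 'tool_rot': array([-2.54454530e-04,  1.46874443e-01,  9.89154603e-01, -1.00268816e-03]), 'contact_force': array([-0.42927376, -0.50394518,  0.04970188]), 'ft_torque': array([ 0.00560889, -0.0053559 ,  0.02246707]), 'grasp_force': 0.0, 'gripper_width': 0.9982476612183129} 0.014
scene {'fx': 467.8919913006246, 'fy': 467.8919913006246, 'cx': 316.23427280192345, 'cy': 198.02188680402966, 'k1': -0.03482663987683706, 'R': array([[ 0.79087202,  0.61162595, -0.02086045],
       [ 0.41031887, -0.55524245, -0.72342536],
       [-0.45404832,  0.56357743, -0.69008738]]), 't': array([-0.43514276, -0.14189101,  1.46515516])}
top {'fx': 434.01377911386555, 'fy': 434.01377911386555, 'cx': 325.05564371697284, 'cy': 199.98806418370918, 'k1': -0.11466284623372362, 'R': array([[ 0.06161348, -0.99806967,  0.00779146],
       [-0.97031207, -0.06172546, -0.23384706],
       [ 0.23387659,  0.00684798, -0.97224217]]), 't': array([-0.0105793 ,  0.55505031,  1.0385029 ])}
```

View pics/top0.png

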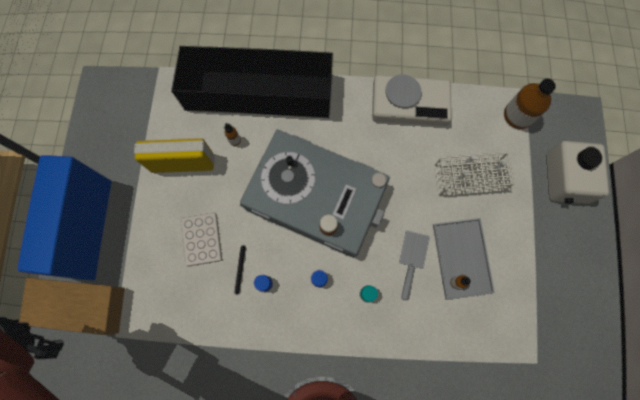

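View pics/scene0.png

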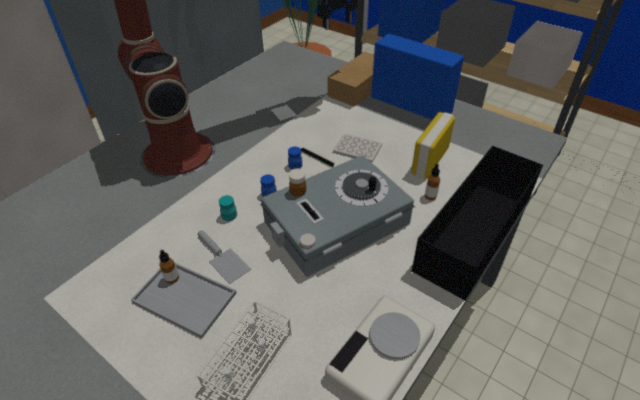

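The top view shows the jar candidates: the amber, white-capped jar on the lid at (329,224), blue look-alikes at (263,283) and (319,278), and a turquoise one at (369,294). Only the first fits the description, because it is amber with a white cap and stands on the lid in front of the thumbwheel. The tray is at about (463,259), with the dropper at (462,282). I'll confirm with an enlarged crop.

```bash
cat > h.py <<'E'
import numpy as np, cv2, pickle
from scipy.spatial.transform import Rotation as Ro
def K(f): return np.array([[f['fx'],0,f['cx']],[0,f['fy'],f['cy']],[0,0,1]]), np.array([f['k1'],0,0,0,0])
def pix2world(f,uv,z):
    k,d=K(f); s=cv2.undistortPoints(np.array([[uv]],float),k,d)[0,0]
    r=f['R'].T@np.array([*s,1]); c=-f['R'].T@f['t']; return c+r*(z-c[2])/r[2]
def proj(f,X):
    k,d=K(f); return cv2.projectPoints(np.atleast_2d(np.array(X,float)),cv2.Rodrigues(f['R'])[0],f['t'],k,d)[0][:,0]
def wrist(f,st):  # add R,t to a wrist frame
    q=st['tool_rot']; T=np.eye(4); T[:3,:3]=Ro.from_quat(np.r_[q[1:],q[0]]).as_matrix(); T[:3,3]=st['tool_pos']
    M=np.linalg.inv(T@f['mount']); f['R'],f['t']=M[:3,:3],M[:3,3]; return f
def load(n): return pickle.load(open(n+'.pkl','rb'))
E
python3 - <<'E'
from h import *
f=load('top')
im=f['image'][:,:,::-1]
cv2.imwrite('pics/crop1.png',cv2.resize(im[125:265,235:400],None,fx=4.2,fy=4.2,interpolation=cv2.INTER_CUBIC))
for n,uv,z in (('jarcap',(329,224),.15),('trayc',(463,259),.014),('dropA',(462,282),.1),('dial',(288,177),.102),('peg',(291,161),.14),
 ('BL',(279,132),.09),('BR',(390,178),.09),('FL',(244,200),.09),('FR',(356,251),.09)): print(n,pix2world(f,uv,z).round(4))
E
```

```text
jarcap [0.4779 0.0109 0.15  ]
trayc [ 0.4311 -0.3467  0.014 ]
dropA [ 0.3653 -0.3164  0.1   ]
dial [0.5989 0.1197 0.102 ]
peg [0.6286 0.112  0.14  ]
BL [0.7222 0.1544 0.09  ]
BR [ 0.6163 -0.1364  0.09  ]
FL [0.536  0.2257 0.09  ]
FR [ 0.4266 -0.0588  0.09  ]
```

View pics/crop1.png

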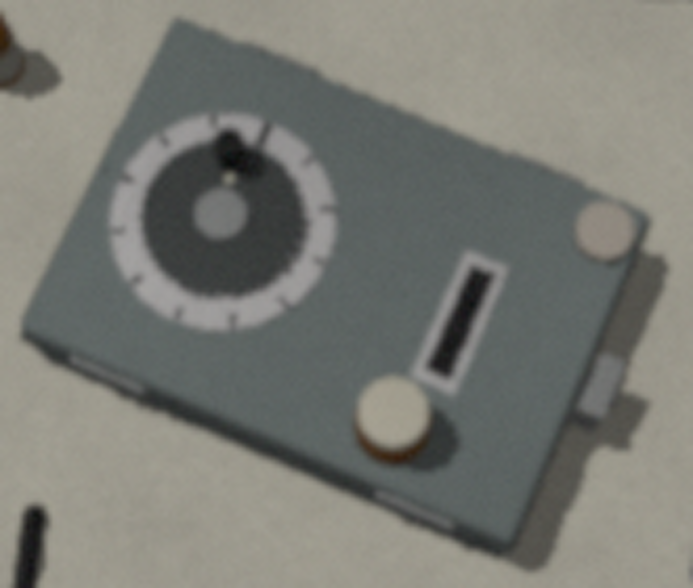

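The crop confirms the amber, white-capped jar on the lid at top pixel (329,224). It also shows the peg near (290,159), the dial ring, and the thumbwheel slot at about (345,201). Next I'll fit the box.

```bash
cat >> h.py <<'E'
def box2w(b,p):
    c,s=np.cos(b[2]),np.sin(b[2]); p=np.atleast_2d(p); return np.c_[b[0]+c*p[:,0]-s*p[:,1], b[1]+s*p[:,0]+c*p[:,1], p[:,2]]
def clock(b,xy):  # degrees clockwise from 12 and radius mm
    d=box2w(b,[0,.075,0])[0,:2]; v=np.array(xy[:2])-d; c,s=np.cos(b[2]),np.sin(b[2]); l=np.array([c*v[0]+s*v[1],-s*v[0]+c*v[1]])
    return np.degrees(np.arctan2(-l[1],l[0]))%360, 1000*np.hypot(*l)
E
python3 - <<'E'
from h import *
from scipy.optimize import least_squares
f=load('top')
cr=lambda x,y:(235+x/4.2-.38,125+y/4.2-.38)
P=[(.11,.16,.09),(.11,-.16,.09),(-.11,.16,.09),(-.11,-.16,.09),(0,.075,.102),(0,-.08,.09)]
U=[cr(178,20),cr(648,220),cr(23,332),cr(503,545),cr(221,213),cr(461,322)]
w=np.array([1,1,.5,.5,1.5,1.5])[:,None]
r=least_squares(lambda b:((proj(f,box2w(b,P))-U)*w).ravel(),[.57,.05,-.35])
b=r.x; print(b,(proj(f,box2w(b,P))-U).round(1).tolist())
np.save('box.npy',b)
pg=pix2world(f,cr(228,138),.14); print('peg',pg,clock(b,pg))
print('dial',box2w(b,[0,.075,.122]),'wheel',box2w(b,[0,-.08,.104]))
j=pix2world(f,cr(394,413),.15); print('jar',j,'expect in box:',np.array([[np.cos(b[2]),np.sin(b[2])],[-np.sin(b[2]),np.cos(b[2])]])@(j[:2]-b[:2]))
# scene check
g=load('scene'); print('scene proj jar cap, peg, wheel,dial',proj(g,[[*j[:2],.15],pg,box2w(b,[0,-.08,.104])[0],box2w(b,[0,.075,.102])[0]]).round(0).tolist())
# tray
gray=cv2.cvtColor(f['image'],cv2.COLOR_RGB2GRAY)
cv2.imwrite('pics/tray.png',cv2.resize(f['image'][205:310,385:505,::-1],None,fx=5,fy=5,interpolation=cv2.INTER_CUBIC))
E
```

```text
[ 0.57514025  0.05147361 -0.36011444] [[-0.7, -1.9], [1.4, -1.0], [-2.1, -1.1], [1.7, 1.1], [0.1, 0.6], [-0.4, 0.6]]
peg [0.63721782 0.11780935 0.14      ] (np.float64(345.5364282969317), np.float64(35.856642880862196))
dial [[0.60156885 0.12166285 0.122     ]] wheel [[ 0.54694974 -0.02339491  0.104     ]]
jar [0.48026703 0.01238858 0.15      ] expect in box: [-0.07501488 -0.07000953]
scene proj jar cap, peg, wheel,dial [[296.0, 174.0], [373.0, 179.0], [308.0, 206.0], [361.0, 184.0]]
```

View pics/tray.png

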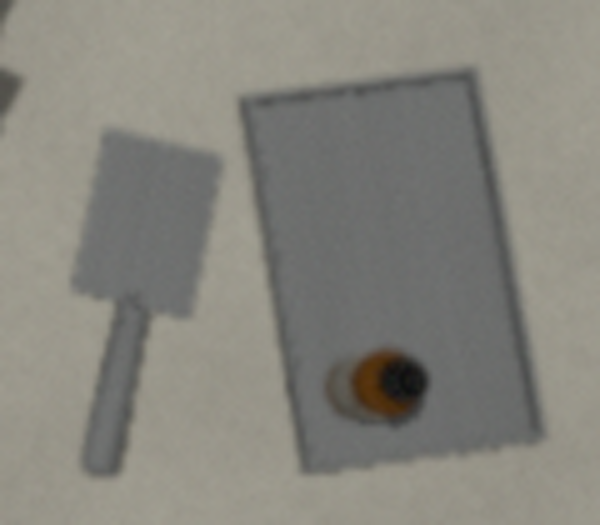

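```bash
cat >> h.py <<'E'
def delta(st,target,yaw=None):
    """mm in tool axes to the target TCP; deg about tool z to get tool y along box y"""
    q=st['tool_rot']; R=Ro.from_quat(np.r_[q[1:],q[0]]).as_matrix()
    d=R.T@(np.array(target)-st['tool_pos'])*1000; b=np.load('box.npy')
    a=b[2] if yaw is None else yaw
    Rg=np.array([[-np.cos(a),-np.sin(a),0],[-np.sin(a),np.cos(a),0],[0,0,-1]]) 
    return d.round(1), np.degrees(Ro.from_matrix(R.T@Rg).as_rotvec()).round(2)
E
python3 - <<'E'
from h import *
from plant import manip,imaging
from scipy.optimize import least_squares
f=load('top')
U=[(433.4,224.4),(480,218.6),(446,299.4),(493.6,293)]
U=np.array(U)-.4
P=[(.1,.065,.014),(.1,-.065,.014),(-.1,.065,.014),(-.1,-.065,.014)]
r=least_squares(lambda b:(proj(f,box2w(b,P))-U).ravel(),[.43,-.35,.1]); t=r.x
print('tray',t,r.fun.round(1),'free',box2w(t,[.04,0,.005]),'dropA base',pix2world(f,(385+462*0+360/5,205+390/5),.0)); np.save('tray.npy',t)
st=manip.state(); b=np.load('box.npy'); print(delta(st,[.48,.0124,.25]), delta(st,[.53,.06,.30]))
w=imaging.grab_frame('wrist'); print(w['mount'],w['fx'],w['cx'],w['cy'],w['k1'])
E
```

```text
tray [ 0.43402208 -0.34693591  0.17607567] [-0.1 -0.5  0.  -0.2 -0.2  0.5  0.3  0.2] free [[ 0.47340363 -0.33992922  0.005     ]] dropA base [ 0.36866694 -0.3350267   0.        ]
(array([-455.7, -473.1,   -5.1]), array([-0.11, -0.01,  3.74])) (array([-489.7, -413.2,  -55.2]), array([-0.11, -0.01,  3.74]))
[[-1.07221784e-03 -9.59102775e-01 -2.83056031e-01  7.26675155e-02]
 [ 9.99999415e-01 -9.87365539e-04 -4.42428942e-04 -7.24610700e-05]
 [ 1.44855056e-04 -2.83056340e-01  9.59103273e-01 -1.29123979e-01]
 [ 0.00000000e+00  0.00000000e+00  0.00000000e+00  1.00000000e+00]] 323.8285023568036 311.83022366827 204.51102489759214 -0.02263823258357737
```

Request:
{"api": "play_rows", "payload": {
  "commands": [
    [0,0,-20,0,0,3.7],
    [-30,-25,-5,0,0,0],
    [-30,-25,-5,0,0,0],
    [-30,-25,-5,0,0,0],
    [-30,-25,-5,0,0,0]
  ],
  "hand": 85
}}

```text
time: 0.57
tool_pos: [0.259, 0.4607, 0.2851]
tool_rot: [-0.0, 0.178, 0.984, -0.0]
contact_force: [1.1, 0.9, 0.5]
gripper_width: 0.996
grasp_force: 0.0
```

Request:
{"api": "play_rows", "payload": {
  "commands": [
    [-30,-25,-5,0,0,0],
    [-30,-25,-5,0,0,0],
    [-30,-25,-5,0,0,0],
    [-30,-25,0,0,0,0],
    [-30,-25,0,0,0,0]
  ]
}}

```text
time: 0.98
tool_pos: [0.3557, 0.2908, 0.3006]
tool_rot: [0.0, 0.178, 0.984, 0.0]
contact_force: [0.6, 0.1, -0.3]
gripper_width: 0.991
grasp_force: 0.0
```

Request:
{"api": "play_rows", "payload": {
  "commands": [
    [-30,-25,0,0,0,0],
    [-30,-25,0,0,0,0],
    [-30,-25,0,0,0,0],
    [-30,-25,0,0,0,0],
    [-30,-25,0,0,0,0]
  ]
}}

```text
time: 1.4
tool_pos: [0.452, 0.1208, 0.3002]
tool_rot: [0.0, 0.179, 0.984, 0.0]
contact_force: [0.8, -1.3, 0.4]
gripper_width: 0.998
grasp_force: 0.0
```

Request:
{"api": "play_rows", "payload": {
  "commands": [
    [-30,-15,0,0,0,0],
    [-15,0,0,0,0,0],
    [0,0,0,0,0,0],
    [0,0,0,0,0,0],
    [0,0,0,0,0,0]
  ]
}}

```text
time: 1.82
tool_pos: [0.4879, 0.0933, 0.3]
tool_rot: [-0.0, 0.178, 0.984, 0.0]
contact_force: [-0.5, 0.5, -0.0]
gripper_width: 1.0
grasp_force: 0.0
```

Run:
```python
from h import *
from plant import manip,imaging
st=manip.state(); w=wrist(imaging.grab_frame('wrist'),st); pickle.dump(w,open('w1.pkl','wb'))
b=np.load('box.npy'); print(st['time'],st['tool_pos'],delta(st,[.48,.0124,.25]))
pts=box2w(b,[[.11,.16,.09],[.11,-.16,.09],[0,.075,.102],[0,-.08,.104],[-.075,-.07,.15],[.0337,.0838,.14],[-.11,.16,.09],[-.11,-.16,.09]])
uv=proj(w,pts); print(uv.round(0).tolist())
im=w['image'][:,:,::-1].copy()
for p in uv: cv2.drawMarker(im,tuple(int(round(v)) for v in p),(0,0,255),cv2.MARKER_CROSS,8,1)
cv2.imwrite('pics/w1.png',cv2.resize(im,(800,500)))
```

```text
1.8167 [0.48792753 0.09329037 0.29997832] (array([-21. , -78.5,  50. ]), array([-0.01, -0.06,  0.08]))
[[433.0, 341.0], [178.0, 341.0], [372.0, 267.0], [233.0, 268.0], [226.0, 217.0], [385.0, 313.0], [455.0, 168.0], [154.0, 168.0]]
```

View pics/w1.png

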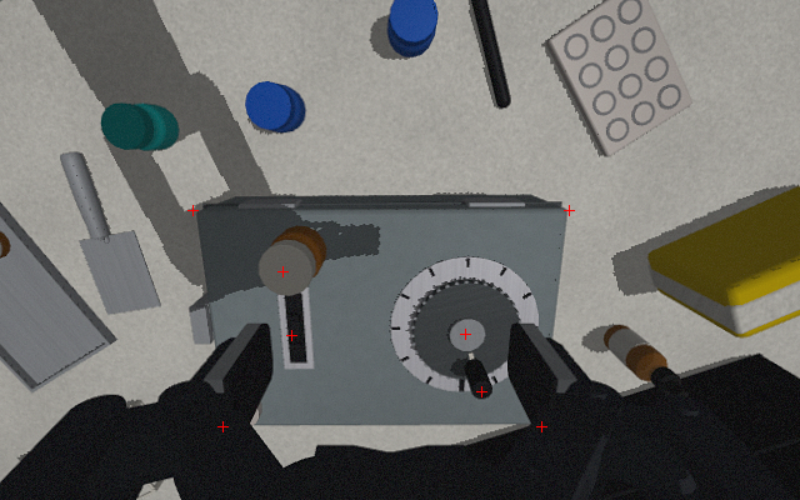

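The fit projects well onto the wrist view: dial hub (467,334), peg top (482,391), jar cap (287,268), wheel slot (296,331). All are within about 3 mm of the prediction.

Run:
```python
from h import *
from plant import manip
from scipy.optimize import least_squares
w=load('w1'); f=load('top')
cr=lambda x,y:(235+x/4.2-.38,125+y/4.2-.38)
P=[(.11,.16,.09),(.11,-.16,.09),(-.11,.16,.09),(-.11,-.16,.09),(0,.075,.102),(0,-.08,.09)]
U=[cr(178,20),cr(648,220),cr(23,332),cr(503,545),cr(221,213),cr(461,322)]
W=np.array([(542,424),(260,424),(566,210),(199,210),(467,334),(297,331)])/1.25-.1
b=least_squares(lambda b:np.r_[(proj(f,box2w(b,P))-U).ravel(),(proj(w,box2w(b,P))-W)[2:].ravel()],np.load('box.npy')).x
print(np.load('box.npy'),b); np.save('box.npy',b)
print((proj(w,box2w(b,P))-W).round(1).tolist())
jr=pix2world(w,np.array([287,268])/1.25,.15); pg=pix2world(w,np.array([482,391])/1.25,.14)
print('jar',jr,'peg',pg,clock(b,pg)); print(delta(manip.state(),[jr[0],jr[1],.125]), delta(manip.state(),[.4799,.013,.125]))
```

```text
[ 0.57514025  0.05147361 -0.36011444] [ 0.57649294  0.05264026 -0.35826289]
[[0.5, 2.5], [-28.3, 2.8], [3.5, 0.2], [-4.1, 0.7], [-0.5, 0.4], [-0.6, -2.0]]
jar [0.47926121 0.01649256 0.15      ] peg [0.63596791 0.11901953 0.14      ] (np.float64(346.1073771403517), np.float64(33.40002921200553))
(array([-19.1, -75.2, 175.1]), array([-0.  , -0.03,  0.01])) (array([-20.9, -78.2, 175.1]), array([-0.  , -0.03,  0.01]))
```

Request:
{"api": "play_rows", "payload": {
  "commands": [
    [-10,-38,10,0,0,0],
    [-10,-39,10,0,0,0],
    [0,0,40,0,0,0],
    [0,0,40,0,0,0],
    [0,0,35,0,0,0]
  ]
}}

```text
time: 2.28
tool_pos: [0.4794, 0.014, 0.1639]
tool_rot: [0.001, 0.179, 0.984, 0.0]
contact_force: [-0.4, -0.2, -0.2]
gripper_width: 0.997
grasp_force: 0.0
```

Request:
{"api": "play_rows", "payload": {
  "commands": [
    [0,0,25,0,0,0],
    [0,0,15,0,0,0],
    [0,0,0,0,0,0]
  ]
}}

```text
time: 2.53
tool_pos: [0.4766, 0.0151, 0.1209]
tool_rot: [-0.004, 0.178, 0.984, -0.0]
contact_force: [-0.6, 0.5, 0.4]
gripper_width: 0.994
grasp_force: 0.0
```

Request:
{"api": "play_rows", "payload": {
  "commands": [
    [0,0,0,0,0,0],
    [0,0,0,0,0,0],
    [0,0,0,0,0,0],
    [0,0,0,0,0,0],
    [0,0,0,0,0,0]
  ],
  "hand": 36
}}

```text
time: 2.95
tool_pos: [0.4819, 0.0138, 0.1281]
tool_rot: [0.002, 0.179, 0.984, 0.0]
contact_force: [-1.3, 0.8, 6.2]
gripper_width: 0.474
grasp_force: 60.3
```

Request:
{"api": "play_rows", "payload": {
  "commands": [
    [0,0,0,0,0,0],
    [0,0,0,0,0,0],
    [0,0,0,0,0,0]
  ]
}}

```text
time: 3.2
tool_pos: [0.4819, 0.0138, 0.1281]
tool_rot: [0.002, 0.179, 0.984, 0.0]
contact_force: [-1.4, 1.5, 6.6]
gripper_width: 0.471
grasp_force: 60.3
```

Request:
{"api": "play_rows", "payload": {
  "commands": [
    [0,0,-20,0,0,0],
    [0,0,-35,0,0,0],
    [-5,-15,-10,0,0,0],
    [-10,-30,0,0,0,0],
    [-12,-34,0,0,0,0]
  ]
}}

```text
time: 3.62
tool_pos: [0.4785, -0.0699, 0.1926]
tool_rot: [0.002, 0.177, 0.984, -0.0]
contact_force: [1.1, -0.1, -2.6]
gripper_width: 0.471
grasp_force: 61.1
```

Request:
{"api": "play_rows", "payload": {
  "commands": [
    [-13,-37,0,0,0,0],
    [-13,-37,0,0,0,0],
    [-13,-37,0,0,0,0],
    [-13,-37,0,0,0,0],
    [-13,-37,0,0,0,0]
  ]
}}

```text
time: 4.03
tool_pos: [0.4731, -0.2678, 0.1908]
tool_rot: [0.0, 0.179, 0.984, -0.0]
contact_force: [0.6, 0.1, -0.6]
gripper_width: 0.466
grasp_force: 61.1
```

Request:
{"api": "play_rows", "payload": {
  "commands": [
    [-12,-34,0,0,0,0],
    [-9,-25,0,0,0,0],
    [-4,-11,0,0,0,0],
    [0,0,0,0,0,0],
    [0,0,0,0,0,0]
  ]
}}

```text
time: 4.45
tool_pos: [0.4721, -0.3398, 0.1902]
tool_rot: [-0.0, 0.179, 0.984, 0.001]
contact_force: [0.7, 0.8, -1.7]
gripper_width: 0.47
grasp_force: 61.1
```

Run:
```python
from h import *
from plant import manip,imaging
st=manip.state(); print(st['tool_pos'],st['gripper_width'],st['grasp_force'],delta(st,[.4734,-.3399,.05],-.35826))
w=wrist(imaging.grab_frame('wrist'),st); t=np.load('tray.npy')
uv=proj(w,box2w(t,[[.1,.065,.014],[.1,-.065,.014],[-.1,.065,.014],[-.1,-.065,.014],[.04,0,.005]]))
im=w['image'][:,:,::-1].copy()
for p in uv: cv2.drawMarker(im,tuple(int(round(v)) for v in p),(0,0,255),cv2.MARKER_CROSS,8,1)
cv2.imwrite('pics/w2.png',im)
```

```text
[ 0.47211595 -0.33978653  0.19015209] 0.4696058338641767 61.08002623775974 (array([ -1.3,   0.2, 140.2]), array([ 0.06, -0.04, -0.1 ]))
```

View pics/w2.png

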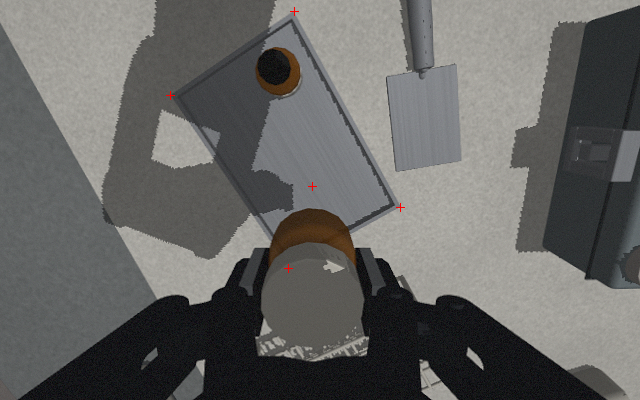

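The jar is held upright at (313,290), and the tray outline matches the markers. Lowering it now.

Request:
{"api": "play_rows", "payload": {
  "commands": [
    [0,0,30,0,0,0],
    [0,0,35,0,0,0],
    [0,0,35,0,0,0],
    [0,0,25,0,0,0],
    [0,0,13,0,0,0]
  ]
}}

```text
time: 4.92
tool_pos: [0.4705, -0.3363, 0.0481]
tool_rot: [-0.003, 0.178, 0.984, 0.002]
contact_force: [-0.5, 0.6, -1.3]
gripper_width: 0.47
grasp_force: 61.1
```

Request:
{"api": "play_rows", "payload": {
  "commands": [
    [0,0,2,0,0,0],
    [0,0,2,0,0,0],
    [0,0,2,0,0,0],
    [0,0,0,0,0,0],
    [0,0,0,0,0,0]
  ]
}}

```text
time: 5.33
tool_pos: [0.4733, -0.341, 0.0483]
tool_rot: [0.001, 0.179, 0.984, -0.001]
contact_force: [0.3, -0.4, -1.3]
gripper_width: 0.472
grasp_force: 61.1
```

Request:
{"api": "play_rows", "payload": {
  "commands": [
    [0,0,2,0,0,0],
    [0,0,0,0,0,0],
    [0,0,0,0,0,0]
  ]
}}

```text
time: 5.58
tool_pos: [0.4723, -0.3403, 0.0446]
tool_rot: [0.0, 0.179, 0.984, -0.0]
contact_force: [-0.1, -0.3, -1.7]
gripper_width: 0.475
grasp_force: 61.1
```

Request:
{"api": "play_rows", "payload": {
  "commands": [
    [0,0,2,0,0,0],
    [0,0,0,0,0,0],
    [0,0,0,0,0,0]
  ]
}}

```text
time: 5.83
tool_pos: [0.4722, -0.3402, 0.0422]
tool_rot: [-0.0, 0.179, 0.984, 0.0]
contact_force: [-0.9, 0.4, -1.8]
gripper_width: 0.468
grasp_force: 61.1
```

Request:
{"api": "play_rows", "payload": {
  "commands": [
    [0,0,1,0,0,0],
    [0,0,0,0,0,0],
    [0,0,0,0,0,0]
  ]
}}

```text
time: 6.08
tool_pos: [0.4723, -0.3402, 0.0422]
tool_rot: [-0.0, 0.179, 0.984, 0.0]
contact_force: [-2.6, 2.7, 6.6]
gripper_width: 0.469
grasp_force: 61.9
```

Request:
{"api": "play_rows", "payload": {
  "commands": [
    [0,0,1,0,0,0],
    [0,0,0,0,0,0],
    [0,0,0,0,0,0]
  ]
}}

```text
time: 6.33
tool_pos: [0.4724, -0.3403, 0.0421]
tool_rot: [-0.0, 0.179, 0.984, 0.0]
contact_force: [-5.7, 3.4, 10.5]
gripper_width: 0.471
grasp_force: 62.5
```

Request:
{"api": "play_rows", "payload": {
  "commands": [
    [0,0,-1,0,0,0],
    [0,0,0,0,0,0],
    [0,0,0,0,0,0],
    [0,0,0,0,0,0],
    [0,0,0,0,0,0]
  ],
  "hand": 66
}}

```text
time: 6.75
tool_pos: [0.4721, -0.34, 0.041]
tool_rot: [-0.0, 0.179, 0.984, 0.0]
contact_force: [0.7, -0.7, -0.5]
gripper_width: 0.771
grasp_force: 0.0
```

Request:
{"api": "play_rows", "payload": {
  "commands": [
    [0,0,-5,0,0,0],
    [0,0,-25,0,0,0],
    [0,0,-40,0,0,0],
    [0,0,-40,0,0,0],
    [0,0,-40,0,0,0]
  ]
}}

```text
time: 7.17
tool_pos: [0.4718, -0.3397, 0.1928]
tool_rot: [-0.0, 0.179, 0.984, 0.0]
contact_force: [0.8, -1.0, 0.2]
gripper_width: 0.772
grasp_force: 0.0
```

Run:
```python
from h import *
from plant import manip,imaging
st=manip.state(); b=np.load('box.npy')
w=wrist(imaging.grab_frame('wrist'),st); 
f=imaging.grab_frame('top')
cv2.imwrite('pics/j.png',np.vstack([w['image'],cv2.resize(f['image'][200:310,370:510],(640,503))])[:,:,::-1][::2,::2])
peg=box2w(b,[.034*np.cos(np.radians(346)),.075-.034*np.sin(np.radians(346)),.12])[0]
print(st['time'],st['tool_pos'],peg,delta(st,[peg[0],peg[1],.20]))
```

```text
7.1667 [ 0.47180228 -0.33974649  0.1927779 ] [0.63657116 0.11901351 0.12      ] (array([  7.1, 487.4,  -7. ]), array([ 0.02, -0.05, -0.07]))
```

View pics/j.png

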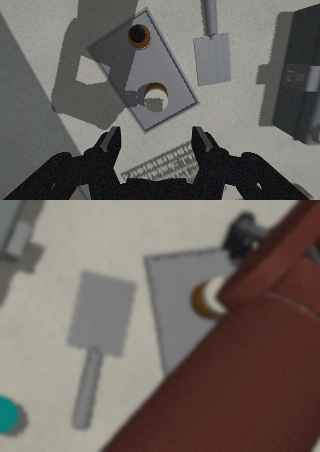

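The jar stands upright in the tray (wrist half-view (155,95)), with the dropper undisturbed. Now to above the dial.

Request:
{"api": "play_rows", "payload": {
  "commands": [
    [0,15,-30,0,0,0],
    [0,35,-20,0,0,0],
    [0,40,0,0,0,0],
    [0,40,0,0,0,0],
    [0,40,0,0,0,0]
  ],
  "hand": 60
}}

```text
time: 7.68
tool_pos: [0.5325, -0.1796, 0.242]
tool_rot: [0.001, 0.179, 0.984, -0.0]
contact_force: [0.8, -0.4, -0.5]
gripper_width: 0.705
grasp_force: 0.0
```

Request:
{"api": "play_rows", "payload": {
  "commands": [
    [0,40,0,0,0,0],
    [0,40,0,0,0,0],
    [0,40,0,0,0,0],
    [0,40,0,0,0,0],
    [0,40,0,0,0,0]
  ]
}}

```text
time: 8.1
tool_pos: [0.6026, 0.0083, 0.2412]
tool_rot: [0.0, 0.179, 0.984, -0.0]
contact_force: [0.8, -1.1, 0.5]
gripper_width: 0.706
grasp_force: 0.0
```

Request:
{"api": "play_rows", "payload": {
  "commands": [
    [7,40,0,0,0,0],
    [0,40,0,0,0,0],
    [0,27,0,0,0,0],
    [0,10,0,0,0,0],
    [0,0,0,0,0,0]
  ]
}}

```text
time: 8.52
tool_pos: [0.637, 0.1203, 0.2407]
tool_rot: [-0.0, 0.177, 0.984, -0.0]
contact_force: [0.3, -0.4, 0.7]
gripper_width: 0.701
grasp_force: 0.0
```

Run:
```python
from h import *
from plant import manip,imaging
st=manip.state(); b=np.load('box.npy')
w=wrist(imaging.grab_frame('wrist'),st); pickle.dump(w,open('w3.pkl','wb'))
print(st['tool_pos'])
P=box2w(b,[[0,.075,.102],[.034*np.cos(np.radians(346)),.075-.034*np.sin(np.radians(346)),.14],[0,-.08,.104],[.11,.16,.09],[-.11,.16,.09]])
uv=proj(w,P); print(uv.round(0).tolist())
im=w['image'][:,:,::-1].copy()
for p in uv: cv2.drawMarker(im,tuple(int(round(v)) for v in p),(0,0,255),cv2.MARKER_CROSS,8,1)
cv2.imwrite('pics/w3.png',cv2.resize(im,(800,500)))
```

```text
[0.63704881 0.12029335 0.24071051]
[[301.0, 159.0], [310.0, 211.0], [114.0, 160.0], [390.0, 272.0], [410.0, 16.0]]
```

View pics/w3.png

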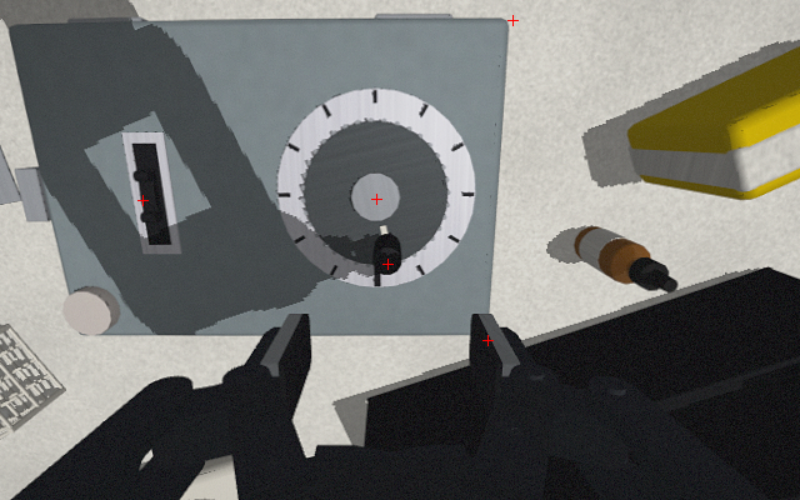

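The wrist view shows the hub at (376,197), peg top at (388,262), and the marks 12, 6, 9 and 3 at (377,275), (375,96), (468,194) and (284,194). I'll fit the centre from these.

Run:
```python
from h import *
from plant import manip
w=load('w3'); b=np.load('box.npy'); st=manip.state()
p=lambda u,z:pix2world(w,np.array(u)/1.25-.1,z)
m={k:p(v,.091) for k,v in {12:(377,275),6:(375,96),9:(468,194),3:(284,194),1:(334,271),7:(423,108),5:(327,109),11:(420,271),2:(297,240),8:(461,147),4:(292,147),10:(455,238)}.items()}
for a in ((12,6),(9,3),(1,7),(5,11),(2,8),(4,10)): print(a,((m[a[0]]+m[a[1]])/2).round(4), np.linalg.norm(m[a[0]]-m[a[1]]).round(4))
print({k:clock(b,v) for k,v in m.items()})
v=m[12]-m[6]; u=m[9]-m[3]; print('yaw',np.arctan2(v[1],v[0]),np.arctan2(-u[0],u[1]),b[2])
print('dial now',box2w(b,[0,.075,.122]))
pg=p((388,260),.14); print('peg',pg,clock(b,pg),delta(st,[*pg[:2],.125]))
sl=[p((143,138),.091),p((162,247),.091)]; print('slot',(sl[0]+sl[1])/2,box2w(b,[0,-.08,.09]))
```

```text
(12, 6) [0.599 0.124 0.091] 0.1221
(9, 3) [0.601  0.1232 0.091 ] 0.1267
(1, 7) [0.601  0.1233 0.091 ] 0.1278
(5, 11) [0.6013 0.1232 0.091 ] 0.1277
(2, 8) [0.6017 0.1232 0.091 ] 0.1303
(4, 10) [0.6009 0.1233 0.091 ] 0.1279
{12: (np.float64(0.05560938797945063), np.float64(57.129654880879926)), 6: (np.float64(179.64934464804358), np.float64(64.98554804902045)), 9: (np.float64(268.3135447791737), np.float64(63.05782594629404)), 3: (np.float64(91.57738310628353), np.float64(63.68199765550175)), 1: (np.float64(30.036988238007), np.float64(62.49014263349523)), 7: (np.float64(208.06256138855508), np.float64(65.37591844908607)), 5: (np.float64(150.92264912878346), np.float64(65.27619667526685)), 11: (np.float64(329.9914560127889), np.float64(62.38683742034038)), 2: (np.float64(61.42426341720843), np.float64(64.60524844920594)), 8: (np.float64(239.66792361859612), np.float64(65.66180791891158)), 4: (np.float64(120.5378167977712), np.float64(65.12553867579344)), 10: (np.float64(297.85060460632627), np.float64(62.76926655336672))}
yaw -0.35546004964589645 -0.3574513646903129 -0.35826288979915705
dial now [[0.60279153 0.12287831 0.122     ]]
peg [0.63443144 0.11979519 0.14      ] (np.float64(345.03861680060567), np.float64(31.789772030451086)) (array([  2.5,   0.4, 115.8]), array([-0.06, -0.04,  0.03]))
slot [ 0.54689089 -0.0218475   0.091     ] [[ 0.5484411  -0.02228033  0.09      ]]
```

Request:
{"api": "play_rows", "payload": {
  "commands": [
    [2.5,0.5,20,0,0,0],
    [0,0,30,0,0,0],
    [0,0,30,0,0,0],
    [0,0,20,0,0,0],
    [0,0,10,0,0,0]
  ],
  "hand": 45
}}

```text
time: 8.98
tool_pos: [0.6322, 0.1173, 0.1272]
tool_rot: [-0.003, 0.18, 0.984, -0.001]
contact_force: [-0.1, -0.8, -0.1]
gripper_width: 0.527
grasp_force: 0.0
```

Request:
{"api": "play_rows", "payload": {
  "commands": [
    [0,0,8,0,0,0],
    [0,0,0,0,0,0],
    [0,0,0,0,0,0],
    [0,0,0,0,0,0]
  ]
}}

```text
time: 9.32
tool_pos: [0.636, 0.1193, 0.1255]
tool_rot: [0.002, 0.179, 0.984, 0.0]
contact_force: [0.9, 0.3, -0.6]
gripper_width: 0.526
grasp_force: 0.0
```

Run:
```python
from h import *
from plant import manip
np.save('box.npy',[.5751,.0529,-.357]); b=np.load('box.npy')
print('dial',box2w(b,[0,.075,.122])); st=manip.state(); print(st['tool_pos'],clock(b,st['tool_pos']),st['contact_force'])
q=lambda t:np.array([-34*np.cos(np.radians(t)),-34*np.sin(np.radians(t))])
def rows(a,s,n): print(a,'to',a+s*n,'by',s,[list((q(a+s*(i+1))-q(a+s*i)).round(1)) for i in range(n)])
rows(345,21,1); rows(6,24,11); rows(270,24,15)
```

```text
dial [[0.60130987 0.12317121 0.122     ]]
[0.63601426 0.11928993 0.12546105] (np.float64(345.9267547508151), np.float64(34.92075190425848)) [ 0.85418068  0.27082161 -0.64823649]
345 to 366 by 21 [[np.float64(-1.0), np.float64(-12.4)]]
6 to 270 by 24 [[np.float64(4.4), np.float64(-13.4)], [np.float64(9.5), np.float64(-10.5)], [np.float64(12.9), np.float64(-5.8)], [np.float64(14.1), np.float64(-0.0)], [np.float64(12.9), np.float64(5.8)], [np.float64(9.5), np.float64(10.5)], [np.float64(4.4), np.float64(13.4)], [np.float64(-1.5), np.float64(14.1)], [np.float64(-7.1), np.float64(12.2)], [np.float64(-11.4), np.float64(8.3)], [np.float64(-13.8), np.float64(2.9)]]
270 to 630 by 24 [[np.float64(-13.8), np.float64(-2.9)], [np.float64(-11.4), np.float64(-8.3)], [np.float64(-7.1), np.float64(-12.2)], [np.float64(-1.5), np.float64(-14.1)], [np.float64(4.4), np.float64(-13.4)], [np.float64(9.5), np.float64(-10.5)], [np.float64(12.9), np.float64(-5.8)], [np.float64(14.1), np.float64(-0.0)], [np.float64(12.9), np.float64(5.8)], [np.float64(9.5), np.float64(10.5)], [np.float64(4.4), np.float64(13.4)], [np.float64(-1.5), np.float64(14.1)], [np.float64(-7.1), np.float64(12.2)], [np.float64(-11.4), np.float64(8.3)], [np.float64(-13.8), np.float64(2.9)]]
```

Request:
{"api": "play_rows", "payload": {
  "commands": [
    [0,0,0,0,0,0],
    [0,0,0,0,0,0],
    [0,0,0,0,0,0],
    [0,0,0,0,0,0],
    [0,0,0,0,0,0]
  ],
  "hand": 12
}}

```text
time: 9.73
tool_pos: [0.6357, 0.1197, 0.1248]
tool_rot: [0.001, 0.179, 0.984, 0.0]
contact_force: [0.1, 0.1, 5.3]
gripper_width: 0.191
grasp_force: 58.6
```

Run:
```python
from h import *
from plant import manip
b=np.load('box.npy');st=manip.state(); print(st['tool_pos'],clock(b,st['tool_pos']),st['contact_force'],st['gripper_width']*85.4,st['grasp_force'])
```

```text
[0.63569465 0.11968823 0.12483333] (np.float64(345.32941404402516), np.float64(34.56073003778502)) [0.09947503 0.1042254  5.33247146] 16.32557451282768 58.631211898173206
```

Request:
{"api": "play_rows", "payload": {
  "commands": [
    [-1,-12.4,0,0,0,0],
    [4.4,-13.4,0,0,0,0],
    [9.5,-10.5,0,0,0,0],
    [12.9,-5.8,0,0,0,0],
    [0,0,0,0,0,0]
  ]
}}

```text
time: 10.15
tool_pos: [0.5951, 0.0893, 0.1248]
tool_rot: [0.001, 0.179, 0.984, 0.001]
contact_force: [0.9, 3.5, 3.7]
gripper_width: 0.193
grasp_force: 58.6
```

```bash
cat > s.py <<'E'
from h import *
from plant import manip
b=np.load('box.npy');st=manip.state(); print(st['time'],st['tool_pos'],clock(b,st['tool_pos']),st['contact_force'],st['gripper_width']*85.4,st['grasp_force'])
E
python3 s.py
```

```text
10.15 [0.59507873 0.0893065  0.12479993] (np.float64(79.97128191020265), np.float64(34.43320315333685)) [0.94959387 3.50771454 3.74181738] 16.4753458065058 58.62281458452344
```

Request:
{"api": "play_rows", "payload": {
  "commands": [
    [14.1,0,0,0,0,0],
    [12.9,5.8,0,0,0,0],
    [9.5,10.5,0,0,0,0],
    [4.4,13.4,0,0,0,0],
    [-1.5,14.1,0,0,0,0]
  ]
}}

```text
time: 10.57
tool_pos: [0.574, 0.1439, 0.1248]
tool_rot: [0.001, 0.179, 0.984, -0.001]
contact_force: [-0.4, -1.9, 5.8]
gripper_width: 0.183
grasp_force: 59.4
```

Request:
{"api": "play_rows", "payload": {
  "commands": [
    [-7.1,12.2,0,0,0,0],
    [-11.4,8.3,0,0,0,0],
    [-13.8,2.9,0,0,0,0],
    [0,0,0,0,0,0]
  ]
}}

```text
time: 10.9
tool_pos: [0.6152, 0.1546, 0.1249]
tool_rot: [0.002, 0.179, 0.984, 0.0]
contact_force: [1.3, 2.4, 8.0]
gripper_width: 0.19
grasp_force: 59.7
```

```bash
python3 s.py
```

```text
10.9 [0.61518371 0.15461616 0.12486231] (np.float64(273.35297995399964), np.float64(34.369589556137925)) [1.34286697 2.37626767 7.95990971] 16.25524327356282 59.668338354094885
```

Request:
{"api": "play_rows", "payload": {
  "commands": [
    [-13.8,-2.9,0,0,0,0],
    [-11.4,-8.3,0,0,0,0],
    [-7.1,-12.2,0,0,0,0],
    [-1.5,-14.1,0,0,0,0],
    [4.4,-13.4,0,0,0,0]
  ]
}}

```text
time: 11.32
tool_pos: [0.6235, 0.0962, 0.1247]
tool_rot: [0.001, 0.179, 0.984, 0.001]
contact_force: [-1.1, 3.2, 5.8]
gripper_width: 0.192
grasp_force: 59.4
```

Request:
{"api": "play_rows", "payload": {
  "commands": [
    [9.5,-10.5,0,0,0,0],
    [12.9,-5.8,0,0,0,0],
    [14.1,0,0,0,0,0],
    [12.9,5.8,0,0,0,0],
    [9.5,10.5,0,0,0,0]
  ]
}}

```text
time: 11.73
tool_pos: [0.5675, 0.1168, 0.1248]
tool_rot: [0.002, 0.179, 0.984, -0.0]
contact_force: [4.0, -1.2, 3.9]
gripper_width: 0.191
grasp_force: 59.2
```

Request:
{"api": "play_rows", "payload": {
  "commands": [
    [4.4,13.4,0,0,0,0],
    [-1.5,14.1,0,0,0,0],
    [-7.1,12.2,0,0,0,0],
    [-11.4,8.3,0,0,0,0],
    [-13.8,2.9,0,0,0,0]
  ]
}}

```text
time: 12.15
tool_pos: [0.613, 0.1561, 0.1247]
tool_rot: [0.0, 0.178, 0.984, 0.0]
contact_force: [-1.8, -0.6, 6.6]
gripper_width: 0.193
grasp_force: 59.6
```

Request:
{"api": "play_rows", "payload": {
  "commands": [
    [-13.8,-2.9,0,0,0,0],
    [-11.4,-8.3,0,0,0,0],
    [-7.1,-12.2,0,0,0,0],
    [-1.5,-14.1,0,0,0,0],
    [4.4,-13.4,0,0,0,0]
  ]
}}

```text
time: 12.57
tool_pos: [0.6236, 0.0966, 0.1247]
tool_rot: [0.001, 0.179, 0.984, 0.001]
contact_force: [-0.3, 2.3, 6.0]
gripper_width: 0.19
grasp_force: 59.5
```

Request:
{"api": "play_rows", "payload": {
  "commands": [
    [9.5,-10.5,0,0,0,0],
    [12.9,-5.8,0,0,0,0],
    [14.1,0,0,0,0,0],
    [12.9,5.8,0,0,0,0],
    [9.5,10.5,0,0,0,0]
  ]
}}

```text
time: 12.98
tool_pos: [0.5675, 0.117, 0.1247]
tool_rot: [0.002, 0.179, 0.984, -0.0]
contact_force: [4.1, -1.8, 4.6]
gripper_width: 0.189
grasp_force: 59.2
```

Request:
{"api": "play_rows", "payload": {
  "commands": [
    [4.4,13.4,0,0,0,0],
    [-1.5,14.1,0,0,0,0],
    [-7.1,12.2,0,0,0,0],
    [-11.4,8.3,0,0,0,0],
    [-12,2.9,0,0,0,0]
  ]
}}

```text
time: 13.4
tool_pos: [0.6113, 0.1566, 0.1247]
tool_rot: [0.0, 0.178, 0.984, 0.0]
contact_force: [-1.9, -0.0, 8.2]
gripper_width: 0.189
grasp_force: 59.8
```

Request:
{"api": "play_rows", "payload": {
  "commands": [
    [0,0,0,0,0,0],
    [0,0,0,0,0,0],
    [0,0,0,0,0,0],
    [0,0,0,0,0,0],
    [0,0,0,0,0,0]
  ]
}}

```text
time: 13.82
tool_pos: [0.6118, 0.156, 0.1249]
tool_rot: [0.001, 0.179, 0.984, 0.001]
contact_force: [1.4, 1.7, 7.0]
gripper_width: 0.19
grasp_force: 59.7
```

```bash
python3 s.py
python3 - <<'E'
from h import *
q=lambda t:np.array([-34*np.cos(np.radians(t)),-34*np.sin(np.radians(t))])
def rows(a,s,n): print(a,'to',a+s*n,'by',s,[[float(v) for v in (q(a+s*(i+1))-q(a+s*i)).round(1)] for i in range(n)])
rows(270,-24,15); rows(270,-22.5,4); rows(180,25,6)
E
```

```text
13.8167 [0.61178216 0.15595739 0.12486622] (np.float64(267.2594841149585), np.float64(34.41805710898421)) [1.40349286 1.67015667 6.98515962] 16.199693102899996 59.70506188517902
270 to -90 by -24 [[13.8, -2.9], [11.4, -8.3], [7.1, -12.2], [1.5, -14.1], [-4.4, -13.4], [-9.5, -10.5], [-12.9, -5.8], [-14.1, 0.0], [-12.9, 5.8], [-9.5, 10.5], [-4.4, 13.4], [1.5, 14.1], [7.1, 12.2], [11.4, 8.3], [13.8, 2.9]]
270 to 180.0 by -22.5 [[13.0, -2.6], [11.0, -7.4], [7.4, -11.0], [2.6, -13.0]]
180 to 330 by 25 [[-3.2, 14.4], [-9.0, 11.7], [-13.1, 6.8], [-14.7, 0.6], [-13.6, -5.6], [-9.9, -10.9]]
```

Request:
{"api": "play_rows", "payload": {
  "commands": [
    [-1.5,0,0,0,0,0],
    [0,0,0,0,0,0],
    [0,0,0,0,0,0],
    [0,0,0,0,0,0],
    [0,0,0,0,0,0]
  ]
}}

```text
time: 14.23
tool_pos: [0.613, 0.1555, 0.1248]
tool_rot: [0.001, 0.179, 0.984, 0.001]
contact_force: [1.3, 2.0, 6.6]
gripper_width: 0.189
grasp_force: 59.7
```

Request:
{"api": "play_rows", "payload": {
  "commands": [
    [13.8,-2.9,0,0,0,0],
    [11.4,-8.3,0,0,0,0],
    [7.1,-12.2,0,0,0,0],
    [1.5,-14.1,0,0,0,0],
    [-4.4,-13.4,0,0,0,0]
  ]
}}

```text
time: 14.65
tool_pos: [0.5671, 0.1178, 0.1248]
tool_rot: [0.002, 0.178, 0.984, 0.0]
contact_force: [4.7, 0.9, 3.2]
gripper_width: 0.191
grasp_force: 59.0
```

Request:
{"api": "play_rows", "payload": {
  "commands": [
    [-9.5,-10.5,0,0,0,0],
    [-12.9,-5.8,0,0,0,0],
    [-14.1,0,0,0,0,0],
    [-12.9,5.8,0,0,0,0],
    [-9.5,10.5,0,0,0,0]
  ]
}}

```text
time: 15.07
tool_pos: [0.6231, 0.0961, 0.1247]
tool_rot: [0.0, 0.179, 0.984, 0.0]
contact_force: [-1.7, 1.4, 7.1]
gripper_width: 0.186
grasp_force: 59.5
```

Request:
{"api": "play_rows", "payload": {
  "commands": [
    [-4.4,13.4,0,0,0,0],
    [1.5,14.1,0,0,0,0],
    [7.1,12.2,0,0,0,0],
    [11.4,8.3,0,0,0,0],
    [13.8,2.9,0,0,0,0]
  ]
}}

```text
time: 15.48
tool_pos: [0.6137, 0.1557, 0.1248]
tool_rot: [0.001, 0.178, 0.984, 0.0]
contact_force: [-0.1, -0.2, 7.0]
gripper_width: 0.192
grasp_force: 59.5
```

Request:
{"api": "play_rows", "payload": {
  "commands": [
    [13,-2.6,0,0,0,0],
    [11,-7.4,0,0,0,0],
    [7.4,-11,0,0,0,0],
    [1.9,-9.5,0,0,0,0],
    [0,0,0,0,0,0]
  ]
}}

```text
time: 15.9
tool_pos: [0.5703, 0.1371, 0.1248]
tool_rot: [0.001, 0.179, 0.984, -0.0]
contact_force: [-0.7, -0.5, 8.3]
gripper_width: 0.188
grasp_force: 59.9
```

Request:
{"api": "play_rows", "payload": {
  "commands": [
    [0,0,0,0,0,0],
    [0,0,0,0,0,0]
  ]
}}

```text
time: 16.07
tool_pos: [0.5707, 0.1379, 0.1247]
tool_rot: [0.0, 0.179, 0.984, 0.0]
contact_force: [-1.9, 1.0, 9.3]
gripper_width: 0.191
grasp_force: 59.9
```

```bash
python3 s.py
```

```text
16.0667 [0.57072666 0.13789726 0.12474308] (np.float64(185.2565792656573), np.float64(33.943919264374685)) [-1.94351031  1.04201208  9.31291552] 16.290283268719637 59.927255143993534
```

Request:
{"api": "play_rows", "payload": {
  "commands": [
    [0,-3,0,0,0,0],
    [0,0,0,0,0,0],
    [0,0,0,0,0,0],
    [0,0,0,0,0,0],
    [0,0,0,0,0,0]
  ]
}}

```text
time: 16.48
tool_pos: [0.5697, 0.1353, 0.1248]
tool_rot: [0.0, 0.179, 0.984, -0.0]
contact_force: [-2.2, 0.5, 9.1]
gripper_width: 0.192
grasp_force: 60.0
```

Request:
{"api": "play_rows", "payload": {
  "commands": [
    [-3.2,14.4,0,0,0,0],
    [-9,11.7,0,0,0,0],
    [-13.1,6.8,0,0,0,0],
    [-14.7,0.6,0,0,0,0],
    [-13.6,-5.6,0,0,0,0]
  ]
}}

```text
time: 16.9
tool_pos: [0.6305, 0.1431, 0.1246]
tool_rot: [0.0, 0.178, 0.984, -0.0]
contact_force: [-2.9, -1.0, 6.8]
gripper_width: 0.189
grasp_force: 59.7
```

Request:
{"api": "play_rows", "payload": {
  "commands": [
    [-7,-7.5,0,0,0,0],
    [0,0,0,0,0,0],
    [0,0,0,0,0,0],
    [0,0,0,0,0,0],
    [0,0,0,0,0,0]
  ]
}}

```text
time: 17.32
tool_pos: [0.6344, 0.1328, 0.1248]
tool_rot: [0.001, 0.179, 0.984, 0.0]
contact_force: [1.7, -0.2, 7.3]
gripper_width: 0.185
grasp_force: 59.8
```

```bash
python3 s.py
```

```text
17.3167 [0.63444958 0.13275981 0.12479425] (np.float64(323.4082002046394), np.float64(34.4990039009694)) [ 1.68845984 -0.2456669   7.2971558 ] 15.823581514732066 59.775490782922134
```

Request:
{"api": "play_rows", "payload": {
  "commands": [
    [-2.1,-3.3,0,0,0,0],
    [0,0,0,0,0,0],
    [0,0,0,0,0,0],
    [0,0,0,0,0,0],
    [0,0,0,0,0,0]
  ]
}}

```text
time: 17.73
tool_pos: [0.6353, 0.129, 0.1248]
tool_rot: [0.001, 0.179, 0.984, 0.0]
contact_force: [1.1, -0.2, 7.9]
gripper_width: 0.189
grasp_force: 59.7
```

```bash
python3 s.py
```

```text
17.7333 [0.63527396 0.12896362 0.12483417] (np.float64(329.8669995783312), np.float64(34.45447849156633)) [ 1.08173084 -0.18142437  7.87835352] 16.116900992051434 59.69195132085588
```

Request:
{"api": "play_rows", "payload": {
  "commands": [
    [0,0,0,0,0,0],
    [0,0,0,0,0,0],
    [0,0,0,0,0,0],
    [0,0,0,0,0,0],
    [0,0,0,0,0,0]
  ],
  "hand": 45
}}

```text
time: 18.15
tool_pos: [0.6334, 0.1291, 0.1223]
tool_rot: [-0.001, 0.179, 0.984, -0.0]
contact_force: [-0.2, 0.3, 0.3]
gripper_width: 0.527
grasp_force: 0.0
```

Request:
{"api": "play_rows", "payload": {
  "commands": [
    [0,0,-15,0,0,0],
    [0,0,-35,0,0,0],
    [0,0,-40,0,0,0],
    [0,0,-25,0,0,0],
    [0,0,0,0,0,0]
  ]
}}

```text
time: 18.57
tool_pos: [0.6378, 0.1295, 0.2486]
tool_rot: [0.007, 0.179, 0.984, 0.002]
contact_force: [1.4, -0.1, 1.6]
gripper_width: 0.524
grasp_force: 0.0
```

Run:
```python
from h import *
from plant import manip,imaging
st=manip.state(); b=np.load('box.npy')
w=wrist(imaging.grab_frame('wrist'),st); pickle.dump(w,open('w4.pkl','wb'))
T=box2w(b,[.034*np.cos(np.radians(330)),.075-.034*np.sin(np.radians(330)),.14]); print(st['tool_pos'],proj(w,T),proj(w,box2w(b,[0,.075,.102])))
im=w['image'][:,:,::-1].copy()
for p in proj(w,np.r_[T,box2w(b,[[0,-.08,.104]])]): cv2.drawMarker(im,tuple(int(round(v)) for v in p),(0,0,255),cv2.MARKER_CROSS,6,1)
cv2.imwrite('pics/w4.png',cv2.resize(im,(800,500)))
print(delta(st,box2w(b,[.035,-.08,.17])[0]))
```

```text
[0.63775227 0.12946797 0.24857132] [[309.09870729 202.75941555]] [[288.97940803 156.69795133]]
(array([  -2.4, -174.1,   77.5]), array([ 0.35,  0.75, -0.13]))
```

View pics/w4.png

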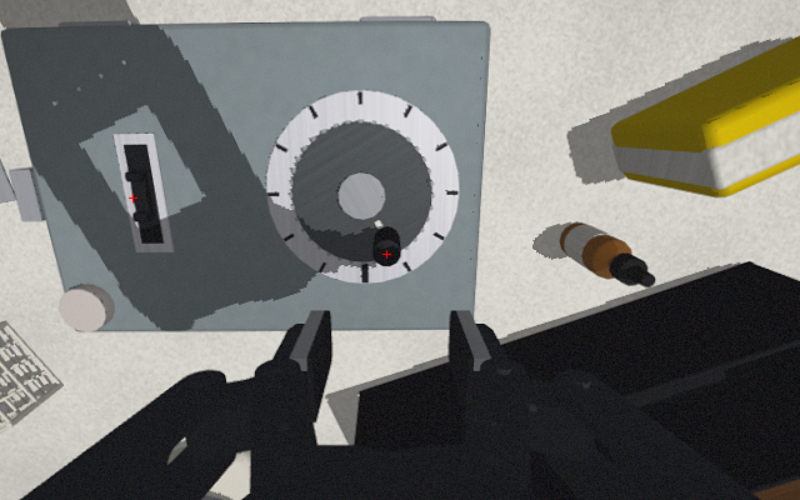

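The peg stands at 11 ((388,250), on the marker). Moving to behind the thumbwheel with the fingers shut.

Request:
{"api": "play_rows", "payload": {
  "commands": [
    [-1,-34,0,0,0,0],
    [-1,-40,0,0,0,0],
    [0,-40,0,0,0,0],
    [0,-40,10,0,0,0],
    [0,-20,30,0,0,0]
  ],
  "hand": 0
}}

```text
time: 19.03
tool_pos: [0.576, -0.0381, 0.2026]
tool_rot: [0.004, 0.18, 0.984, -0.001]
contact_force: [0.3, -0.2, 0.4]
gripper_width: 0.002
grasp_force: 0.0
```

Request:
{"api": "play_rows", "payload": {
  "commands": [
    [0,0,30,0,0,0],
    [0,0,5,0,0,0],
    [0,0,0,0,0,0],
    [0,0,0,0,0,0],
    [0,0,0,0,0,0]
  ]
}}

```text
time: 19.45
tool_pos: [0.5762, -0.034, 0.1654]
tool_rot: [0.001, 0.178, 0.984, 0.0]
contact_force: [-0.3, 0.7, 0.3]
gripper_width: -0.0
grasp_force: 0.0
```

Run:
```python
from h import *
from plant import manip
st=manip.state(); b=np.load('box.npy'); print(st['time'],st['tool_pos'],st['gripper_width'],delta(st,box2w(b,[.036,-.08,.1135])[0]))
```

```text
19.45 [ 0.57615959 -0.03398625  0.16540336] -6.172713610894497e-05 (array([-4.5,  1. , 51.9]), array([ 0.03,  0.16, -0.06]))
```

Lower, then draw slowly to the front (tool +x).

Request:
{"api": "play_rows", "payload": {
  "commands": [
    [-4.5,0.5,25,0,0,0],
    [0,0,20,0,0,0],
    [0,0,6,0,0,0],
    [0,0,0,0,0,0],
    [0,0,0,0,0,0]
  ]
}}

```text
time: 19.87
tool_pos: [0.5801, -0.0353, 0.1137]
tool_rot: [0.001, 0.178, 0.984, 0.0]
contact_force: [0.1, -0.1, -0.2]
gripper_width: 0.0
grasp_force: 0.0
```

Request:
{"api": "play_rows", "payload": {
  "commands": [
    [5,0,0,0,0,0],
    [5,0,0,0,0,0],
    [5,0,0,0,0,0],
    [5,0,0,0,0,0],
    [0,0,0,0,0,0]
  ]
}}

```text
time: 20.28
tool_pos: [0.5627, -0.0291, 0.1165]
tool_rot: [0.004, 0.179, 0.984, -0.0]
contact_force: [0.8, -1.0, 7.6]
gripper_width: -0.003
grasp_force: 3.5
```

Request:
{"api": "play_rows", "payload": {
  "commands": [
    [6,0,0,0,0,0],
    [6,0,0,0,0,0],
    [6,0,0,0,0,0],
    [6,0,0,0,0,0],
    [0,0,0,0,0,0]
  ]
}}

```text
time: 20.7
tool_pos: [0.5374, -0.0196, 0.1138]
tool_rot: [0.0, 0.179, 0.984, 0.0]
contact_force: [-3.0, 0.4, 8.5]
gripper_width: -0.002
grasp_force: 4.6
```

```bash
cat > v.py <<'E'
from h import *
from plant import manip,imaging
import sys
st=manip.state(); b=np.load('box.npy'); c,s=np.cos(b[2]),np.sin(b[2]); d=st['tool_pos'][:2]-b[:2]
print(st['time'],'box xy mm',1000*np.array([c*d[0]+s*d[1],-s*d[0]+c*d[1]]),st['tool_pos'][2],st['contact_force'])
f=imaging.grab_frame('scene'); g=load('scene')
cr=lambda i:cv2.resize(i[190:270,255:345],None,fx=4,fy=4,interpolation=cv2.INTER_CUBIC)
cv2.imwrite('pics/'+sys.argv[1],np.hstack([cr(g['image']),cr(f['image'])])[:,:,::-1])
E
python3 v.py b1.png
```

```text
20.7 box xy mm [ -9.92530333 -81.12912336] 0.1137844629857871 [-2.99974487  0.41718948  8.51783026]
```

Request:
{"api": "play_rows", "payload": {
  "commands": [
    [0,0,-20,0,0,0],
    [0,15,-35,0,0,0],
    [0,35,-35,0,0,0],
    [0,40,-35,0,0,0],
    [-20,40,-10,0,0,0]
  ]
}}

```text
time: 21.17
tool_pos: [0.595, 0.0798, 0.239]
tool_rot: [0.003, 0.179, 0.984, 0.001]
contact_force: [1.6, -1.6, 1.0]
gripper_width: -0.001
grasp_force: 0.0
```

Request:
{"api": "play_rows", "payload": {
  "commands": [
    [-20,30,0,0,0,0],
    [0,0,0,0,0,0],
    [0,0,0,0,0,0],
    [0,0,0,0,0,0]
  ]
}}

```text
time: 21.5
tool_pos: [0.6229, 0.0994, 0.2321]
tool_rot: [-0.001, 0.179, 0.984, -0.0]
contact_force: [0.4, 0.8, 0.4]
gripper_width: 0.005
grasp_force: 0.0
```

```bash
cat > ribs.py <<'E'
from h import *
from plant import manip,imaging
import sys
b=np.load('box.npy')
if len(sys.argv)>1: w=load(sys.argv[1])
else:
    st=manip.state(); w=wrist(imaging.grab_frame('wrist'),st); pickle.dump(w,open('wl.pkl','wb')); print(st['time'],st['tool_pos'])
g=cv2.GaussianBlur(cv2.cvtColor(w['image'],cv2.COLOR_RGB2GRAY),(3,3),0)
# rectify plane z=.09 around the wheel: rows x +34..-34 mm, cols y -95..-65 mm
xs=np.arange(34,-35,-1)/1000; ys=np.arange(-100,-64,.5)/1000
X=np.array([[x,y,.09] for x in xs for y in ys]); uv=proj(w,box2w(b,X)).astype(np.float32).reshape(len(xs),len(ys),2)
r=cv2.remap(g,uv,None,cv2.INTER_LINEAR); np.save('rect.npy',r)
for i in range(0,len(xs),2): print(f'{xs[i]*1000:4.0f}',''.join(' .:-=+*#%@'[min(9,int(v)//22)] for v in r[i]))
E
python3 ribs.py w4; python3 ribs.py
```

```text
34 -----------===========-:..............................:-=====+++=====---
  32 -----------==========--:...   ...............   ......:--============---
  30 -----------==========--:..    ............    ...   ..:--===+==+=====---
  28 -----------===========-:.....  ............    .    ..:-====++++=====---
  26 -----------==========--:..     .       ..... .........:--=====++=====---
  24 -----------========++==-:.....................     ...:--===++++====----
  22 -----------======++***+=:.......................... ..:-===++++======---
  20 -----------=====++****=-:.............................:--==+++++=====---
  18 -----------=====--:::................................:-=++++++++=====---
  16 -----------==+++=-:.................................::=+#%%%%%%##**+==--
  14 ----------==+*##*+-:.................................:=+#%%@@@@@%%%#**++
  12 -------==++*#%%%%%#*+=-:.............................:=+#%%@@@@@%%%#****
  10 ------==+**#%%%%%%%%%#+=:............................:=+#%%@@@@%%%%#****
   8 ----==+++**#%%%%%%%%#*+-:............................:-+#%%@@@@@%%%#****
   6 --==+
[... 3697 characters left out ...]
-18 ++++++++**##%%%%%%#*+-:..............................-=*#%%#*++====-----
 -20 ++++++++***#%%%%%%%%#*=-.............................:=*###*++======----
 -22 ++++++++***#%%%%%%%%#*=:.............................:=***++========----
 -24 ++++++++**##%%%%%%%%#*=:.............................:-==+==========----
 -26 +++++++++**#%%%%%%%%#*=-..............................:-============----
 -28 +++++++++**#%%%%%%%%#*=:..............................:-============----
 -30 ++++++++**##%%%%%%%##+=:.........................   ..:-============----
 -32 +++++++++*##%%%%%%%%#*=:........................... ..:-===========-----
 -34 +++++++++**#%%%%%%%%#*=-::::::::::::::::::::.........:--============----
```

Run:
```python
from h import *
from plant import imaging
b=np.load('box.npy'); g=load('scene'); f=imaging.grab_frame('scene'); pickle.dump(f,open('scene2.pkl','wb'))
for y in (-.16,-.18,-.185,-.2): print(y,proj(g,box2w(b,[0,y,.06])).round(1))
c=proj(g,box2w(b,[0,-.18,.06]))[0].astype(int)
for F in (g,f):
    G=cv2.cvtColor(F['image'],cv2.COLOR_RGB2GRAY)[c[1]-14:c[1]+16,c[0]-20:c[0]+22].astype(int)
    for r in G: print(''.join(' .:-=+*#%@'[min(9,max(0,v-20)//16)]*2 for v in r))
    print()
```

```text
-0.16 [[281.1 231.7]]
-0.18 [[273.8 235. ]]
-0.185 [[272.  235.9]]
-0.2 [[266.4 238.4]]
@@@@@@%%%%%%%%%%@@%%%%==::..........::..::::----::::--==++++++++++++++++++++++++++++
%%@@%%%%%%%%%%%%%%##**==::......::::::--====++++--::--====++++++++++++++++++++++++++
%%%%%%%%%%%%%%##**++====--::..::::--++++********++--::--====++++++++++++++++++++++++
%%%%%%%%%%##**++==========--::..::--**************==--::--==++++++++++++++++++++++++
%%%%%%%%**++==============--::::..--==**************==::::--==++++++++++++++++++++++
%%%%%%**++==================--::::::--++************++--::----==++++++++++++++++++++
%%%%%%++======================--::::::--++************++--::--==++++++++++++++++++++
%%%%%%**========================--::::--==++************++--::--==++++++++++++++++++
%%%%%%%%**========================::::::--==**************==::::--==++++++++++++++++
%%%%%%%%##++======================--::::::--++**************==::::--==++++++++++++++
%%%%%%%%%%**++======================--::::::--++**********++==::::----==++++++++++++
%%%%%%%%%%%%**======================--::::----==++**++++==----::::::--====+++
[... 3388 characters left out ...]
::::::::....::::::::
++================================++==========--::::----::--::::::::::::::....::::::
##++============++==============================----------::::::::::::::::::......::
@@##++========++++==============================------------::::::::..::::::::......
@@@@##++++==========================================--------::::::::::::::::::......
@@@@@@####++++========================================--====--::::::::::::::::::....
@@@@@@@@%%####++==============================================--::::::::::::::::::..
@@@@@@@@@@@@%%##++++============================================--::::::::::::::::::
@@@@@@@@@@@@@@%%####++====++======================================--::::::::::::::::
```

Run:
```python
from h import *
from plant import manip
st=manip.state(); b=np.load('box.npy'); print(st['tool_pos'],delta(st,box2w(b,[.036,-.08,.1125])[0]))
```

```text
[0.62274726 0.09885124 0.23275825] (array([  -8. , -139.6,  120.3]), array([-0.04, -0.07, -0.18]))
```

Request:
{"api": "play_rows", "payload": {
  "commands": [
    [-8,-30,0,0,0,0],
    [0,-38,0,0,0,0],
    [0,-38,10,0,0,0],
    [0,-25,20,0,0,0],
    [0,-9,30,0,0,0]
  ]
}}

```text
time: 22.02
tool_pos: [0.5822, -0.0384, 0.1765]
tool_rot: [0.004, 0.181, 0.984, -0.001]
contact_force: [0.9, 0.1, 0.9]
gripper_width: 0.004
grasp_force: 0.0
```

Request:
{"api": "play_rows", "payload": {
  "commands": [
    [0,0,30,0,0,0],
    [0,0,20,0,0,0],
    [0,0,10,0,0,0],
    [0,0,0,0,0,0],
    [0,0,0,0,0,0]
  ]
}}

```text
time: 22.43
tool_pos: [0.5818, -0.0346, 0.1138]
tool_rot: [0.0, 0.179, 0.984, -0.0]
contact_force: [-0.1, -0.0, 0.6]
gripper_width: 0.001
grasp_force: 0.0
```

Request:
{"api": "play_rows", "payload": {
  "commands": [
    [4,0,0,0,0,0],
    [4,0,0,0,0,0],
    [4,0,0,0,0,0],
    [3,0,0,0,0,0],
    [0,0,0,0,0,0]
  ]
}}

```text
time: 22.85
tool_pos: [0.5686, -0.0289, 0.1149]
tool_rot: [0.001, 0.179, 0.984, -0.0]
contact_force: [0.5, 0.0, 3.4]
gripper_width: 0.001
grasp_force: 1.1
```

Request:
{"api": "play_rows", "payload": {
  "commands": [
    [2,0,0,0,0,0],
    [2,0,0,0,0,0],
    [0,0,0,0,0,0]
  ]
}}

```text
time: 23.1
tool_pos: [0.5659, -0.028, 0.1155]
tool_rot: [0.002, 0.179, 0.984, -0.0]
contact_force: [2.0, -0.8, 6.7]
gripper_width: -0.002
grasp_force: 3.0
```

Request:
{"api": "play_rows", "payload": {
  "commands": [
    [3,0,0,0,0,0],
    [3,0,0,0,0,0],
    [0,0,0,0,0,0]
  ]
}}

```text
time: 23.35
tool_pos: [0.5608, -0.026, 0.1164]
tool_rot: [0.003, 0.179, 0.984, -0.0]
contact_force: [0.7, -1.3, 9.3]
gripper_width: -0.001
grasp_force: 3.8
```

Request:
{"api": "play_rows", "payload": {
  "commands": [
    [3,0,0,0,0,0],
    [3,0,0,0,0,0],
    [0,0,0,0,0,0]
  ]
}}

```text
time: 23.6
tool_pos: [0.555, -0.0239, 0.1166]
tool_rot: [0.003, 0.179, 0.984, -0.0]
contact_force: [0.0, -1.0, 11.3]
gripper_width: 0.003
grasp_force: 4.1
```

Request:
{"api": "play_rows", "payload": {
  "commands": [
    [3,0,0,0,0,0],
    [3,0,0,0,0,0],
    [0,0,0,0,0,0]
  ]
}}

```text
time: 23.85
tool_pos: [0.5513, -0.0224, 0.1174]
tool_rot: [0.006, 0.179, 0.984, -0.0]
contact_force: [4.9, -2.5, 8.2]
gripper_width: -0.003
grasp_force: 4.2
```

```bash
sed -i '/imaging.grab_frame(.scene/,$d' v.py; python3 v.py
```

```text
23.85 box xy mm [  3.99019662 -78.85761831] 0.11736546595148363 [ 4.93921167 -2.48572112  8.16781512]
```

Request:
{"api": "play_rows", "payload": {
  "commands": [
    [2,0,0,0,0,0],
    [2,0,0,0,0,0],
    [0,0,0,0,0,0]
  ]
}}

```text
time: 24.1
tool_pos: [0.5475, -0.0209, 0.1174]
tool_rot: [0.005, 0.179, 0.984, -0.0]
contact_force: [4.8, -2.1, 9.7]
gripper_width: -0.002
grasp_force: 4.7
```

```bash
python3 v.py
```

```text
24.1 box xy mm [ -0.09014569 -78.78709331] 0.11739710732946476 [ 4.78306801 -2.06603989  9.7123437 ]
```

Request:
{"api": "play_rows", "payload": {
  "commands": [
    [0,0,-20,0,0,0],
    [0,15,-35,0,0,0],
    [0,35,-35,0,0,0],
    [-5,40,-30,0,0,0],
    [-20,40,0,0,0,0]
  ]
}}

```text
time: 24.52
tool_pos: [0.6072, 0.0809, 0.2299]
tool_rot: [0.004, 0.179, 0.984, 0.001]
contact_force: [1.2, -0.4, 1.9]
gripper_width: -0.0
grasp_force: 0.0
```

Request:
{"api": "play_rows", "payload": {
  "commands": [
    [-5,12,0,0,0,0],
    [0,0,0,0,0,0],
    [0,0,0,0,0,0],
    [0,0,0,0,0,0]
  ]
}}

```text
time: 24.85
tool_pos: [0.613, 0.0884, 0.2209]
tool_rot: [-0.002, 0.179, 0.984, -0.001]
contact_force: [-0.7, 0.4, 0.0]
gripper_width: -0.001
grasp_force: 0.0
```

```bash
python3 ribs.py
```

```text
24.85 [0.61295726 0.08840056 0.22091184]
  34 -----------==========--:..............     .        ...:-===========----
  32 -----------===========-:..   ...         .....       ..:-===========----
  30 -----------==========--:..     ........     ......   ..:-===========----
  28 -----------==========--:..                    ..... ..::-===========----
  26 -----------===========-:..  ..   ....           ..  ..::-===========----
  24 -----------==========--:..........   ......    .     ..:-===========----
  22 -----------===========-:......  ...     ....         ..:============----
  20 -----------===========-:..        ...     ....   .....::-===========----
  18 -----------==========--:...     .............     .  ..:-===========----
  16 -----------==========--:..           ...             ..:============----
  14 -----------==========--:..     ......       ...      ..:-===========----
  12 -----------==========--:..  ....... ........... ... ...:-===========----
  10 -----------===========-:......      ..      .        ..:-===========----
   8 +++++=================-:....... ...     
[... 970 characters left out ...]
-18 ++++++++***#%%%%%%%%#*=-..........................  ..:-============----
 -20 +++++++++**##%%%%%%%#*+-:........................   ..:-============----
 -22 +++++++++**#%%%%%%%%#*+-:.....................       .:-============----
 -24 ++++++++***#%%%%%%%%#*=-........................... ..:-============----
 -26 +++++++++**##%%%%%%%##+-:.......................... ..:-============----
 -28 +++++++++**#%%%%%%%%#*+-:...........        ......  ..:-============----
 -30 +++++++++**#%%%%%%%##*=-:...........    .    ..     ..:-============----
 -32 +++++++++**#%%%%%%%%%*+-:.................   .........:-============----
 -34 +++++++++**#%%%%%%%%%#*=-----::::....................::-============----
```

The rib is now about 0.48 rad past its start phase, so the total is either 1.27 or 0.48 rad. I'll push once more directly behind the top rib to make sure it is at the stop.

Run:
```python
from h import *
from plant import manip
st=manip.state(); b=np.load('box.npy'); print(st['tool_pos'],delta(st,box2w(b,[.026,-.08,.112])[0]))
```

```text
[0.61303175 0.08815974 0.22120924] (array([  -3.5, -126.1,  109.4]), array([-0.08, -0.15, -0.19]))
```

Request:
{"api": "play_rows", "payload": {
  "commands": [
    [-3.5,-25,0,0,0,0],
    [0,-38,0,0,0,0],
    [0,-38,10,0,0,0],
    [0,-18,20,0,0,0],
    [0,-7,30,0,0,0]
  ]
}}

```text
time: 25.32
tool_pos: [0.5734, -0.034, 0.1651]
tool_rot: [0.003, 0.181, 0.983, -0.001]
contact_force: [0.3, -0.1, -0.5]
gripper_width: 0.003
grasp_force: 0.0
```

Request:
{"api": "play_rows", "payload": {
  "commands": [
    [0,0,25,0,0,0],
    [0,0,15,0,0,0],
    [0,0,9,0,0,0],
    [0,0,0,0,0,0],
    [0,0,0,0,0,0]
  ]
}}

```text
time: 25.73
tool_pos: [0.5731, -0.0305, 0.114]
tool_rot: [-0.0, 0.179, 0.984, -0.0]
contact_force: [0.3, -0.2, -0.0]
gripper_width: 0.003
grasp_force: 0.0
```

Request:
{"api": "play_rows", "payload": {
  "commands": [
    [3,0,0,0,0,0],
    [3,0,0,0,0,0],
    [3,0,0,0,0,0],
    [0,0,0,0,0,0]
  ]
}}

```text
time: 26.07
tool_pos: [0.5647, -0.0266, 0.1144]
tool_rot: [0.0, 0.179, 0.984, 0.0]
contact_force: [0.2, -0.6, 0.1]
gripper_width: -0.006
grasp_force: 0.0
```

Request:
{"api": "play_rows", "payload": {
  "commands": [
    [2,0,0,0,0,0],
    [2,0,0,0,0,0],
    [0,0,0,0,0,0]
  ]
}}

```text
time: 26.32
tool_pos: [0.5608, -0.0253, 0.1137]
tool_rot: [-0.0, 0.179, 0.984, -0.0]
contact_force: [-0.2, 0.4, 1.0]
gripper_width: -0.008
grasp_force: 0.0
```

Request:
{"api": "play_rows", "payload": {
  "commands": [
    [2,0,0,0,0,0],
    [2,0,0,0,0,0],
    [0,0,0,0,0,0]
  ]
}}

```text
time: 26.57
tool_pos: [0.5573, -0.0241, 0.1137]
tool_rot: [0.0, 0.179, 0.984, -0.0]
contact_force: [0.2, 0.4, 0.7]
gripper_width: -0.002
grasp_force: 0.0
```

```bash
python3 v.py
```

```text
26.5667 box xy mm [ 10.18170981 -78.34686122] 0.11366329332675779 [0.20028013 0.37053484 0.70167943]
```

Request:
{"api": "play_rows", "payload": {
  "commands": [
    [2,0,0,0,0,0],
    [2,0,0,0,0,0],
    [0,0,0,0,0,0]
  ]
}}

```text
time: 26.82
tool_pos: [0.5555, -0.0233, 0.1152]
tool_rot: [0.003, 0.179, 0.984, -0.0]
contact_force: [5.0, -1.8, 0.9]
gripper_width: 0.003
grasp_force: 2.2
```

Request:
{"api": "play_rows", "payload": {
  "commands": [
    [2,0,0,0,0,0],
    [2,0,0,0,0,0],
    [0,0,0,0,0,0]
  ]
}}

```text
time: 27.07
tool_pos: [0.5535, -0.0224, 0.1168]
tool_rot: [0.005, 0.179, 0.984, -0.0]
contact_force: [6.4, -0.9, 2.9]
gripper_width: 0.001
grasp_force: 3.5
```

```bash
python3 v.py
```

```text
27.0667 box xy mm [  6.03714435 -78.0867061 ] 0.11678169716076557 [ 6.41236677 -0.90253245  2.91177794]
```

Lateral resistance of 6 N against a 1 N rim load means the end stop. Retreating for the final check.

Request:
{"api": "play_rows", "payload": {
  "commands": [
    [0,0,-20,0,0,0],
    [0,0,-35,0,0,0],
    [0,35,-35,0,0,0],
    [-5,40,-30,0,0,0],
    [-20,40,0,0,0,0]
  ]
}}

```text
time: 27.48
tool_pos: [0.6084, 0.0651, 0.2308]
tool_rot: [0.005, 0.179, 0.984, 0.001]
contact_force: [1.2, -1.1, 1.5]
gripper_width: -0.001
grasp_force: 0.0
```

Request:
{"api": "play_rows", "payload": {
  "commands": [
    [-5,12,0,0,0,0],
    [0,0,0,0,0,0],
    [0,0,0,0,0,0],
    [0,0,0,0,0,0],
    [0,0,0,0,0,0]
  ]
}}

```text
time: 27.9
tool_pos: [0.6141, 0.0727, 0.2219]
tool_rot: [-0.001, 0.179, 0.984, -0.0]
contact_force: [-0.1, 0.5, 0.6]
gripper_width: -0.002
grasp_force: 0.0
```

```bash
python3 ribs.py | sed -n '1p;14,26p'
python3 - <<'E'
from h import *
from plant import imaging
w=load('wl'); b=np.load('box.npy'); f=imaging.grab_frame('scene')
im=w['image'][:,:,::-1].copy()
T=box2w(b,[.034*np.cos(np.radians(330)),.075-.034*np.sin(np.radians(330)),.14])
for p in proj(w,T): cv2.drawMarker(im,tuple(int(round(v)) for v in p),(0,0,255),cv2.MARKER_CROSS,8,1)
cv2.imwrite('pics/end.png',np.hstack([cv2.resize(im,(400,250)),cv2.resize(f['image'][:,:,::-1],(400,250))]))
E
```

```text
27.9 [0.61410857 0.07271034 0.22194314]
  10 -----------===========-:. ..................       ...:-============----
   8 +++++=================-:....    ...      ...        ..:--===========----
   6 ++++++++***##%###**++=-:..      .............      ...::-===========----
   4 +++++++++**##%%%%%%%%#*=:.........    ..          ....:-============----
   2 ++++++++++**#%%%%%%%#*=-:.................          ..:--===========----
   0 +++++++++**#%%%%#+=::......  ......              .   .::-===========----
  -2 +++++++++**##%%#*=-:....................          ....:-============----
  -4 ++++++++***#%%%%#*=:....    ............         .....:-============----
  -6 ++++++++***#%%%%%%#*=-:.     .    .                 ..:--===========----
  -8 ++++++++++*##%%%%%#*+=-:.   ... ......      ..........:-============----
 -10 ++++++++***#%%%%##*+=--:.     ...      ......       ..:-==+=========----
 -12 +++++++++**#%%%#*++===-:..        ............    . ..:--===========----
 -14 +++++++++**##%#*++====-:..    .......   ............ .:--===========----
```

View pics/end.png

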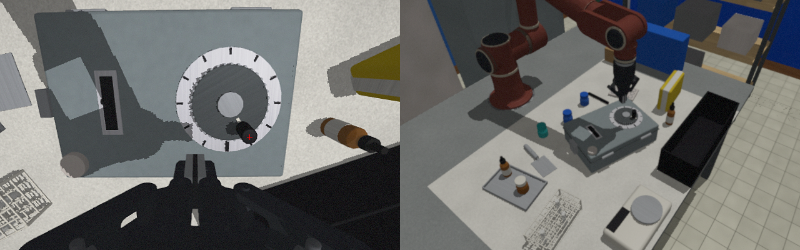

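The rib did not move under the second push, so the wheel is at its stop. The peg is at 11 (on the marker at (248,134)), the jar is upright in the tray (520,183), and everything else is in place. Handing in.

```bash
python3 -c "
from plant import manip; print(manip.job_done())"
```

```text
the job is handed in; nothing more can be done
None
```

I handed the job in after about 28 s of robot time: the jar is upright in the tray, 9-6-11 is dialed with the peg at 11, and the thumbwheel is rolled to its end stop; the bolt itself could not be seen, so "fully drawn" rests on the wheel holding still under a firm extra push.

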